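# Hang the hand bell in the free bay of the slotted shelf

## Task

Hang the blue hand bell from the counter in the one free bay of the slotted shelf: bring its thin neck in through that slot's open front, dome below the board and collar above it, take it round the corner to the slot's blind end, and leave it hanging straight and still by its collar. Leave the two hanging bells and the sheep, vase and mug where they are.

Things in the scene. Friction and masses are not known exactly. Their poses are not given: they have to be found in the camera images.
- bell: Hand bell to hang: blue dome, dark handle, 0.2 kg, 155 mm tall, standing on its mouth. Origin: centre of the underside, z up along the handle; round about z. Heights above the origin in mm: dome 0-50 (diameter 53 at the mouth, 12 at its top); thin steel neck 50-90, diameter 9; flat collar 90-96, diameter 36; wooden grip 96-146, diameter 18; round end to 155.
- rack: Fixed green shelf board 400 mm wide (y), deep from x = -45 (front edge) to +60, top 150 and underside 138 above the counter, on 15 mm end panels. Three L-shaped slots, 20 wide: each opens at the front edge, runs back (+x) along y = bay + 35 until its centre line is at x = 0, then turns right (-y) 35 to the bay. Origin: on the counter under the middle bay; x away from the robot, y left.
- bay_left (a point): Point on the shelf's top at the left bay: on the slot's centre line, 10 mm short of its blind end; at (0, 125, 150) mm in the rack's frame. Its axes are the rack's.
- bay_middle (a point): The same point of the middle bay; at (0, 0, 150) mm in the rack's frame.
- bay_right (a point): The same point of the right bay; at (0, -125, 150) mm in the rack's frame.
- hung_white: Bystander bell with white dome and pale handle. Same shape and size as bell. Origin: centre of the underside, z up along the handle. At the start it hangs upright in one of the three bays, its collar lying on the shelf. Leave it alone.
- hung_green: Bystander bell with green dome and pale handle. Same shape and size as bell. Origin: centre of the underside, z up along the handle. At the start it hangs upright in one of the three bays, its collar lying on the shelf. Leave it alone.
- sheep: Bystander: white and black sheep figurine, 105 mm tall, about 65 mm across. Origin under its centre.
- vase: Bystander: cream bud vase, 62 mm tall, diameter 52. Origin under its centre.
- mug: Bystander: white mug, 90 mm tall, diameter 80, with a handle. Origin under its centre.
Mind the look-alikes: they are no part of the job. What is shaped like the bell but pink is not meant.

How it is judged:
By the outcome, as a careful person would: the job done as asked, in the order asked, and still so for the second after the job is handed in, with the robot touching nothing.
It also fails if it takes over 48 s, if anything falls off the work surface, if the arm or the gripper's body presses on something with over 40 N, if the wrist force passes 120 N, or if a joint passes its speed limit or range.

## Robot

A 6-joint arm with a two-finger parallel gripper is mounted at the origin on the work surface. World frame = base frame: x ahead of the robot, y to its left, z up, the work surface at z = 0. Lengths are in mm, angles in rad, forces in N, time in s.
With the tool pointing down it reaches from about 275 to 750 mm from the base axis. Payload 10.2 kg.
Tool frame: the origin (TCP) lies between the finger pads; the fingertips stand 8 mm ahead of it and the grasp point (between the pads) lies 11 mm behind it; z points along the fingers, y is the line along which they close (so a half turn about z gives the same grasp; the last joint's range is limited). The gripper opens to 85 mm and grips with 20 to 120 N. Pads are 22 mm wide; open, the fingers measure 114 mm over their backs; the gripper's body (76 mm by 85 mm) begins 54 mm behind the grasp point. The pads swing forward as they close: fully open they stand 13 mm farther back than shut.
Start: joints at [-0.223, 0.313, 1.498, -0, 1.331, -0.223], TCP at [525.006, -0.014, 239.294] pointing down, gripper open.
Joint ranges: [-2.94, 2.94], [-0.97, 2.17], [0.19, 2.56], [-1.23, 4.37], [0.02, 3.11], [-2.88, 2.88]. Speed limits (rad/s): [2.39, 2.39, 3.01, 3.14, 3.14, 3.14].

## Interface

Orientations are given as a unit quaternion [w, x, y, z].
In Python, from rig import * gives the robot as it stands.
- The arm moves only by the shell command python3 -m handwheel 'ROWS' [FORCE]. ROWS is JSON, a list that holds one entry, the list of rows, each a list of 7 numbers: the shift along the world's x, y, z in mm, then the turn, a rotation vector about the world's x, y, z in degrees, then the opening, from -1 (shut) to 1 (fully open). A call has 1 to 8 rows; each row shifts and turns the commanded pose from where the row before left it; what a row does not reach is not made up. A row lasts 1/8 s, in which the tool goes at most 62.5 mm and 10.7 degrees, less where a joint would pass 70% of its speed; a pose out of reach is approached as far as the arm can. A call is refused whole if a number of a shift passes 62.5 or a number of a turn 10.7, either way. A call with a gripper value outside its range is refused whole. The fingers move at their own pace and stop on an object; FORCE is the grip in N (left out, the last holds). Time passes only in rows, so rows that do not move let the fingers close. It gives the time, the measured TCP pose, the force, the opening and the grip force at its end, in the units of the state.
- sense(): the state, without advancing time (a new reading comes with each control period).
- capture(name): name is "scene" or "side" or "wrist"; returns a dict with "image" (420x560x3 uint8, red, green, blue), "fx", "fy", "cx", "cy" (pixels), "rvec" (rotation vector, rad) and "tvec" (3), from world to camera coordinates, as OpenCV has them; the wrist camera has in their place "hand_eye" (4x4, takes a point from camera to tool coordinates, whose origin is the TCP and whose axes are the flange's). Camera axes: x right, y down, z forward; pixel columns grow to the right and rows downward; lengths in mm; the calibration is good to about 2 mm. A picture is of the moment at which its call begins: read the wrist's pose just before it. There is no depth.
- finish_job(): hands the job in; it is judged then, once.
The state is a dict: "time_s": time; "joints": joint angles; "dq": joint speeds; "tau": joint torques, N m; "eef_pos": TCP position; "ee_rot": TCP orientation; "force": force on the tool from outside, world axes, zero at the start; "wrist_torque": the same for the moment, N m; "grip_width": opening from 0.0 (shut) to 1.0 (fully open); "grip_force": force on a finger pad.
Only numpy, scipy, OpenCV 4.12 (cv2) and the standard library are available. Lean on these libraries where they do the work, as an engineer would, in place of code of your own. Each camera call takes 0.05 s, during which the arm holds its last target. There are 200 camera calls.

## Working session

There is one attempt and no reset: what is moved stays moved. The work goes in short steps, Python scripts to look and compute and a shell command to move; the robot and the scene stay as the last step left them, time stands still between calls to the robot, and variables do not carry over. Pictures are saved under pics/ and viewed, at most 10 in all, crops included, and the job is handed in when it is done.

```bash
mkdir -p pics; cat > h.py <<'E'
from rig import *
import numpy as np, cv2
def snap(n,f):
    c=capture(n); cv2.imwrite('pics/'+f,c['image'][:,:,::-1]); 
    import pickle; pickle.dump(c,open('pics/'+f+'.pkl','wb')); return c
def load(f):
    import pickle; return pickle.load(open('pics/'+f+'.pkl','rb'))
def ray(c,u,v):
    R=cv2.Rodrigues(np.array(c['rvec'],float))[0]; t=np.array(c['tvec'],float).ravel()
    d=R.T@np.array([(u-c['cx'])/c['fx'],(v-c['cy'])/c['fy'],1]); return -R.T@t,d
def atz(c,u,v,z):
    o,d=ray(c,u,v); return o+d*(z-o[2])/d[2]
def tri(c1,p1,c2,p2):
    a,d=ray(c1,*p1); b,e=ray(c2,*p2)
    s=np.linalg.lstsq(np.c_[d,-e],b-a,rcond=None)[0]; P,Q=a+s[0]*d,b+s[1]*e
    return (P+Q)/2,np.linalg.norm(P-Q)
def proj(c,P):
    return cv2.projectPoints(np.array(P,float).reshape(-1,3),np.array(c['rvec'],float),np.array(c['tvec'],float),np.array([[c['fx'],0,c['cx']],[0,c['fy'],c['cy']],[0,0,1.]]),None)[0].reshape(-1,2)
E
python3 - <<'E'
from h import *
for n in('scene','side'):
    c=snap(n,n+'0.png'); o,_=ray(c,0,0); print(n,o,c['fx'],c['cx'],c['cy'])
print(sense())
E
```

```text
scene [1061.16935768    5.8297897  1010.63988587] 436.9808172105399 281.93162548382753 203.919165243599
side [-93.7008783  875.38624168 878.75290391] 520.0755166989596 284.9771605245797 206.32234756819977
{'time_s': 0.1, 'joints': array([-2.23400655e-01,  3.13354902e-01,  1.49833749e+00,  1.20518116e-06,
        1.33100620e+00, -2.23420536e-01]), 'dq': array([-0.00086268, -0.00409454, -0.00211979,  0.00126116,  0.0006025 ,
        0.00027421]), 'tau': array([ 2.30574413e-03, -4.12899542e+01, -2.60142785e+01, -1.81123951e-04,
        3.02137116e-03,  1.15447833e-05]), 'eef_pos': array([5.24785127e+02, 3.66050109e-02, 2.38821223e+02]), 'ee_rot': array([-4.68231944e-04,  7.07099745e-01,  7.07113601e-01, -2.94164218e-04]), 'force': array([-0.28548307,  1.06696007, -0.38002071]), 'wrist_torque': array([ 0.06038719, -0.01723749,  0.02162551]), 'grip_force': 0.0, 'grip_width': 0.999876361761519}
```

View pics/scene0.png

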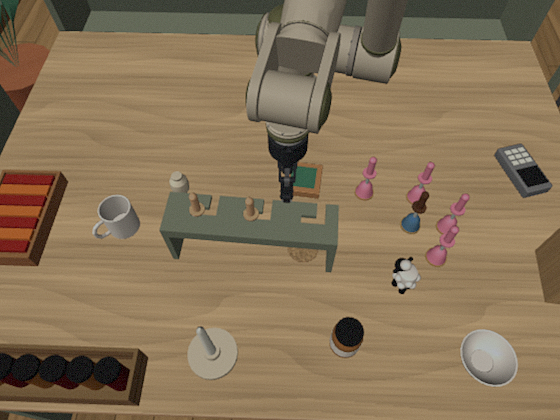

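View pics/side0.png

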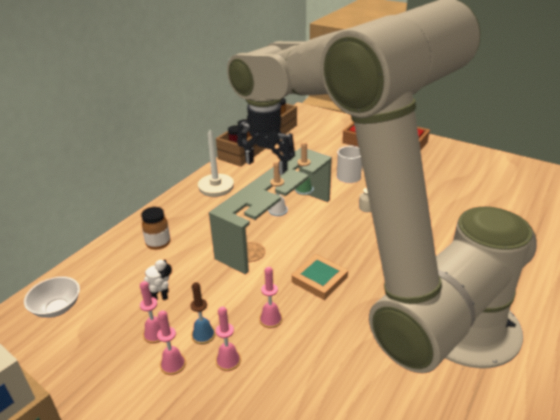

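The scene camera faces the robot, so image right is +y. The free slot is on the right of the scene image at about (313,212), which is the left bay. There are five bell-shaped things standing on the counter:
- **Pink:** four, with scene bases at about (365,190), (417,193), (447,224) and (437,255).
- **Blue dome, dark handle:** one, at scene (411,220) and side (202,325). This one fits the description.

I'll confirm it in enlarged crops.

```bash
python3 - <<'E'
from h import *
a=load('scene0.png')['image'];b=load('side0.png')['image']
f=lambda i,x,y,w,h,s:cv2.resize(i[y:y+h,x:x+w],None,fx=s,fy=s,interpolation=cv2.INTER_CUBIC)
m=np.hstack([f(a,340,145,130,150,3),f(b,130,255,130,150,3)])[:,:,::-1]
cv2.imwrite('pics/bell.png',m)
m=np.vstack([f(a,155,165,200,110,4)[:, :800][:440]])[:,:,::-1]
cv2.imwrite('pics/shelf.png',m)
m=f(b,200,140,150,140,4)[:,:,::-1]
cv2.imwrite('pics/shelf2.png',m)
E
```

```text
(no output)
```

View pics/bell.png

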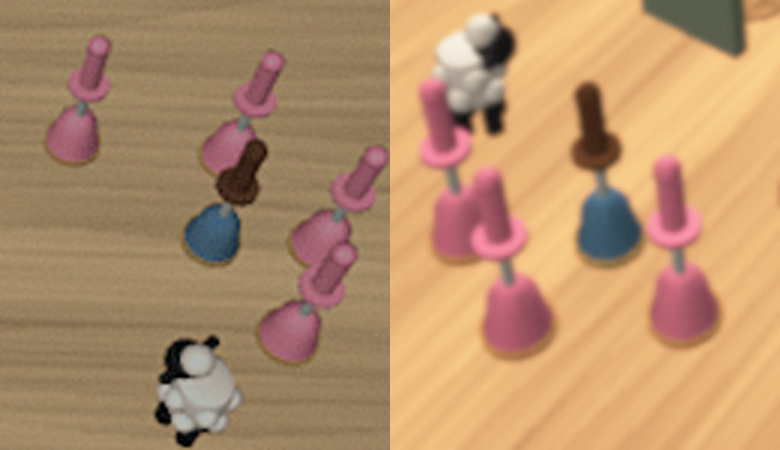

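View pics/shelf.png

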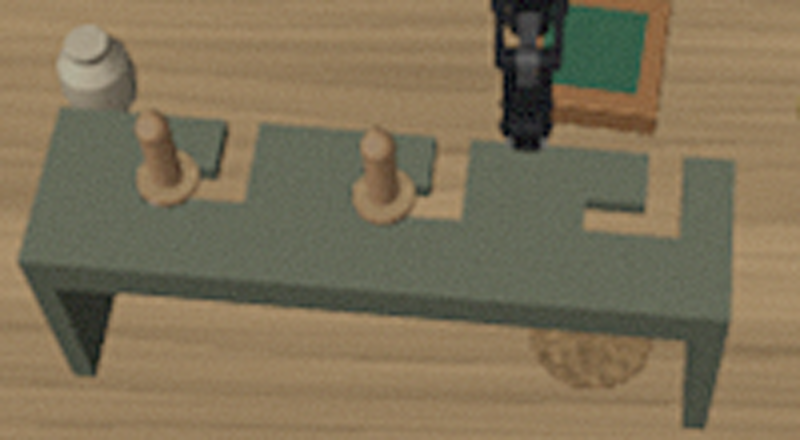

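View pics/shelf2.png

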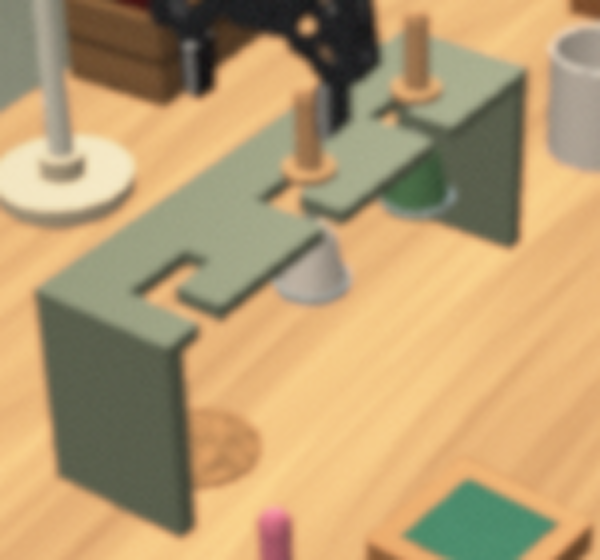

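The crop confirms one blue dome with a dark handle: collar at crop (239,185) in scene and (596,150) in side. It stands among the pink bells, and the shelf's free slot is the left bay. Next I'll fit the poses.

```bash
python3 - <<'E'
from h import *
from scipy.optimize import least_squares
a=load('scene0.png');b=load('side0.png')
sa=lambda u,v:(u/3+340,v/3+145); sb=lambda u,v:((u-390)/3+130,v/3+255)
P={'bluecol':((239,185),(596,150)),'bluetop':((257,147),(586,87)),
 }
for k,(p,q) in P.items(): print(k,*tri(a,sa(*p),b,sb(*q)))
for n,p in {'pk1':(89,84),'pk2':(256,98),'pk3':(355,190),'pk4':(322,285)}.items(): print(n,atz(a,*sa(*p),93))
for n,p in {'pkL':(446,145),'pkM':(499,238),'pkR':(675,225)}.items(): print(n,atz(b,*sb(*p),93))
print('sheep',atz(a,*sa(200,385),50), 'blue collar z93',atz(a,*sa(239,185),93),atz(b,*sb(596,150),93))
S=[((60,108),(-45,-200)),((735,160),(-45,200)),((22,262),(60,-200)),((727,322),(60,200)),((650,155),(-45,150)),((684,158),(-45,170)),((680,238),(10,170)),((583,230),(10,115))]
D=[((38,292),(60,200)),((170,348),(-45,200)),((195,327),(-45,170)),((525,70),(-45,-200)),((133,290),(10,170)),((187,254),(10,115))]
def T(x,p): c,s=np.cos(x[2]),np.sin(x[2]); return [x[0]+c*p[0]-s*p[1],x[1]+s*p[0]+c*p[1],150]
def r(x): 
  A=proj(a,[T(x,p) for _,p in S])-[[u/4+155,v/4+165] for (u,v),_ in S]
  B=proj(b,[T(x,p) for _,p in D])-[[u/4+200,v/4+140] for (u,v),_ in D]
  return np.r_[A.ravel(),B.ravel()]
s=least_squares(r,[525,0,0],loss='soft_l1');x=s.x;print(x,np.degrees(x[2]));print(r(x).reshape(-1,2).round(1))
for p in [(0,125),(0,160),(-45,160),(-110,160)]: print(p,np.round(T(x,p),1))
E
```

```text
bluecol [479.91946518 326.95686576  93.63521161] 1.3268615487694069
bluetop [481.08035665 325.71283733 151.68221062] 0.758846290054496
pk1 [380.68745271 211.78413353  93.        ]
pk2 [390.95478664 354.22459678  93.        ]
pk3 [481.72560409 422.35005168  93.        ]
pk4 [570.90630723 380.37923496  93.        ]
pkL [572.82341803 377.09891118  93.        ]
pkM [482.87323897 420.32026154  93.        ]
pkR [391.40891047 351.19558441  93.        ]
sheep [640.06568117 286.94807757  50.        ] blue collar z93 [479.96489199 327.67712108  93.        ] [480.03314205 325.94005454  93.        ]
[ 5.49665249e+02 -8.16045445e+01 -5.86135832e-02] -3.358310942051136
[[-0.2 -0.4]
 [ 0.1 -0.4]
 [-1.4 -0.2]
 [ 1.1 -0.6]
 [-0.1 -0.8]
 [-0.  -0.9]
 [ 0.1 -0.4]
 [ 0.1 -0.4]
 [-1.8 -1.1]
 [-1.3 -0.2]
 [ 0.5 -1.3]
 [ 0.1 -1.1]
 [-1.7  0.2]
 [-0.8 -1.4]]
(0, 125) [557.   43.2 150. ]
(0, 160) [559.   78.1 150. ]
(-45, 160) [514.1  80.8 150. ]
(-110, 160) [449.2  84.6 150. ]
```

Fit is good: rack at about (549.7, -81.6), yaw -3.4°, and bell at (480, 326.5). At the slot's y = 160 line, the dome's 26.5 mm radius would just meet the end panel at y = 185. I'll therefore enter slightly to the right, with a small tilt. First I'll move above the bell.

```bash
python3 -m handwheel '[[[-6,42,4,0,0,0,0],[-6,42,4,0,0,0,0],[-6,42,0,0,0,0,0],[-6,42,0,0,0,0,0],[-6,42,0,0,0,0,0],[-6,42,0,0,0,0,0],[-5,42,0,0,0,0,0],[-4,32.5,0,0,0,0,0]]]' 40; python3 -m handwheel '[[[0,0,0,0,0,0,0],[0,0,0,0,0,0,0]]]'
python3 - <<'E'
from h import *
s=sense();print(s['eef_pos'],s['ee_rot'],s['grip_width'],s['time_s'],s['force'])
c=snap('wrist','w1.png');print(c['hand_eye'])
E
```

```text
time_s: 1.1
eef_pos: [479.4, 328.0, 246.9]
ee_rot: [-0.0, 0.707, 0.707, -0.0]
force: [0.6, -0.7, -0.8]
grip_width: 0.499
grip_force: 0.0
time_s: 1.35
eef_pos: [480.1, 325.9, 247.0]
ee_rot: [-0.0, 0.707, 0.707, -0.0]
force: [0.9, -0.4, -0.5]
grip_width: 0.497
grip_force: 0.0
[480.05187612 325.85430415 246.99982389] [-1.10431509e-05  7.07189140e-01  7.07024302e-01 -3.95479654e-04] 0.4969606402918884 1.35 [ 0.90853771 -0.37392608 -0.49792863]
[[ 1.02068824e-03 -9.60191443e-01 -2.79340923e-01  7.05291339e+01]
 [ 9.99999401e-01  1.09018510e-03 -9.34298160e-05  2.67937175e-01]
 [ 3.94243822e-04 -2.79340660e-01  9.60191981e-01 -1.33492895e+02]
 [ 0.00000000e+00  0.00000000e+00  0.00000000e+00  1.00000000e+00]]
```

View pics/w1.png

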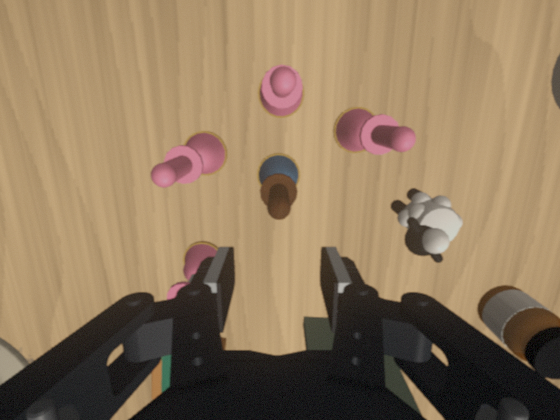

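The wrist view shows the blue bell's dark handle end at (279,208) and collar at (279,190), centred between the fingers at (277). The pink bells stand clear of the fingers. I'll check the position from this view.

```bash
python3 - <<'E'
from h import *
from scipy.spatial.transform import Rotation as Ro
c=load('w1.png');R=Ro.from_quat([0.7071892,0.7070243,-.0003955,-1.1e-5]).as_matrix();p=np.array([480.05,325.85,247])
H=np.array(c['hand_eye'])
for u,v,z in[(279,208,152),(278.5,190,94)]:
    d=R@H[:3,:3]@[(u-c['cx'])/c['fx'],(v-c['cy'])/c['fy'],1];o=R@H[:3,3]+p
    print(o+d*(z-o[2])/d[2])
E
```

```text
[481.78687465 327.75246933 152.        ]
[481.61559417 328.13824214  94.        ]
```

```bash
python3 -m handwheel '[[[1,1,-34,0,0,0,0],[0,0,-34,0,0,0,0],[0,0,-34,0,0,0,0],[0,0,-32,0,0,0,0],[0,0,0,0,0,0,0],[0,0,0,0,0,0,-1],[0,0,0,0,0,0,-1],[0,0,0,0,0,0,-1]]]' 60; python3 -m handwheel '[[[0,0,0,0,0,0,-1],[0,0,0,0,0,0,-1],[0,0,0,0,0,0,-1],[0,0,0,0,0,0,-1]]]'
```

```text
time_s: 2.4
eef_pos: [481.6, 327.6, 115.1]
ee_rot: [0.001, 0.707, 0.707, 0.001]
force: [-2.0, -2.1, 6.3]
grip_width: 0.195
grip_force: 58.7
time_s: 2.9
eef_pos: [481.7, 327.6, 115.1]
ee_rot: [0.001, 0.707, 0.707, 0.001]
force: [-1.9, -1.1, 6.6]
grip_width: 0.194
grip_force: 58.7
```

```bash
python3 -m handwheel '[[[0,0,20,0,0,0,-1],[0,0,40,0,0,0,-1],[0,0,40,0,0,0,-1],[0,0,40,0,0,0,-1],[0,0,30,0,0,0,-1],[0,0,0,0,0,0,-1]]]'; python3 -m handwheel '[[[-5,-35,0,0,0,0,-1],[-5,-35,0,0,0,0,-1],[-5,-35,0,0,0,0,-1],[-5,-35,0,0,0,0,-1],[-5,-35,0,0,0,0,-1],[-5,-35,0,0,0,0,-1],[-5,-35,0,0,0,0,-1],[0,0,0,0,0,0,-1]]]';python3 -m handwheel '[[[0,0,0,0,0,0,-1],[0,0,0,0,0,0,-1]]]'
```

```text
time_s: 3.65
eef_pos: [481.5, 327.7, 285.4]
ee_rot: [0.001, 0.707, 0.707, 0.002]
force: [0.9, 0.1, -3.1]
grip_width: 0.198
grip_force: 59.1
time_s: 4.65
eef_pos: [445.4, 81.0, 281.9]
ee_rot: [-0.001, 0.708, 0.706, -0.001]
force: [-0.1, 0.3, -2.7]
grip_width: 0.191
grip_force: 59.0
time_s: 4.9
eef_pos: [445.9, 83.2, 282.8]
ee_rot: [-0.0, 0.707, 0.708, -0.0]
force: [-0.2, 0.1, -2.5]
grip_width: 0.195
grip_force: 59.0
```

```bash
python3 -m handwheel '[[[0,0,-30,0,0,0,-1],[0,0,-30,0,0,0,-1],[0,0,-30,0,0,0,-1],[0,0,-4,0,0,0,-1],[0,0,0,0,0,0,-1],[0,0,0,0,0,0,-1]]]'
python3 - <<'E'
from h import *
a=snap('scene','s2.png')['image'];b=snap('side','d2.png')['image'];print(sense()['eef_pos'])
f=lambda i,x,y,w,h,s:cv2.resize(i[y:y+h,x:x+w],None,fx=s,fy=s,interpolation=cv2.INTER_CUBIC)
cv2.imwrite('pics/m2.png',np.hstack([f(a,270,130,100,145,4),f(b,210,170,100,145,4)])[:,:,::-1])
E
```

```text
time_s: 5.65
eef_pos: [446.6, 82.6, 190.4]
ee_rot: [0.001, 0.707, 0.707, 0.001]
force: [1.1, 0.1, -3.0]
grip_width: 0.195
grip_force: 58.9
[446.36006185  82.53197056 190.11923909]
```

View pics/m2.png

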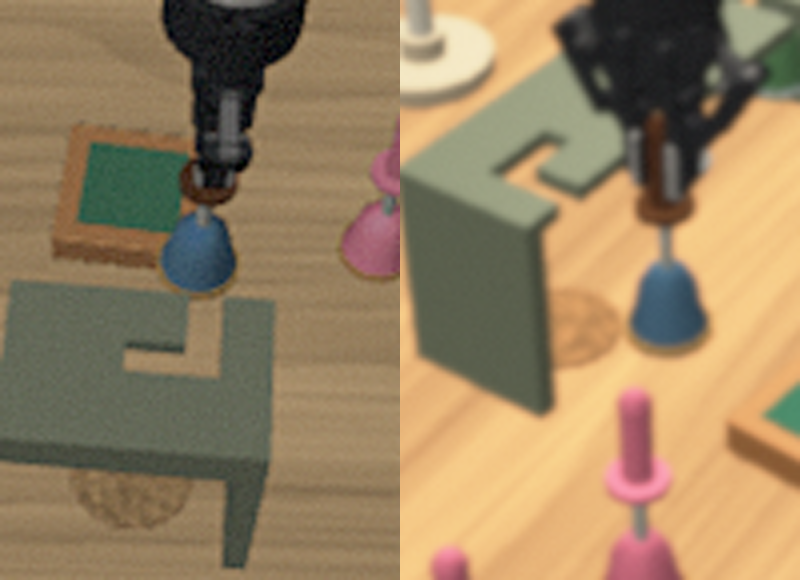

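The bell is held upright in front of the slot, collar at scene crop (209,182) and side crop (665,206). I'll triangulate it.

```bash
python3 - <<'E'
from h import *
a=load('s2.png');b=load('d2.png')
sa=lambda u,v:(u/4+270,v/4+130); sb=lambda u,v:((u-400)/4+210,v/4+170)
print('collar',tri(a,sa(209,183),b,sb(665,207)))
print('neck/dome top',tri(a,sa(205,220),b,sb(666,260)))
for n,i,f in(('a',a,lambda q:(q-[270,130])*4),('b',b,lambda q:(q-[210,170])*4+[400,0])):
  print(n,f(proj(i,[[446.5,82.5,75+h] for h in(0,50,70,93)])).round())
E
```

```text
collar (array([445.60712483,  81.16435555, 165.90555597]), np.float64(2.2268285464276776))
neck/dome top (array([445.77041984,  81.65418173, 127.5372115 ]), np.float64(2.333737451348103))
a [[199. 267.]
 [205. 222.]
 [207. 203.]
 [210. 181.]]
b [[665. 330.]
 [663. 265.]
 [662. 238.]
 [661. 206.]]
```

```bash
python3 -m handwheel '[[[0,3.5,0,-2.5,0,0,-1],[0,3.8,0,-2.5,0,0,-1],[0,0,0,0,0,0,-1],[0,0,0,0,0,0,-1]]]'; python3 -m handwheel '[[[12,-0.7,0,0,0,0,-1],[12,-0.7,0,0,0,0,-1],[12,-0.7,0,0,0,0,-1],[12,-0.7,0,0,0,0,-1],[10,-0.6,0,0,0,0,-1],[10,-0.6,0,0,0,0,-1],[0,0,0,0,0,0,-1],[0,0,0,0,0,0,-1]]]'
```

```text
time_s: 6.25
eef_pos: [446.1, 89.7, 189.5]
ee_rot: [0.031, 0.706, 0.706, -0.03]
force: [0.3, 1.3, -2.2]
grip_width: 0.192
grip_force: 59.1
time_s: 7.25
eef_pos: [513.8, 85.9, 189.2]
ee_rot: [0.031, 0.706, 0.706, -0.031]
force: [-0.6, 0.4, -2.0]
grip_width: 0.195
grip_force: 59.1
```

```bash
python3 -m handwheel '[[[8,-0.5,0,0,0,0,-1],[8,-0.5,0,0,0,0,-1],[8,-0.5,0,0,0,0,-1],[8,-0.5,0,0,0,0,-1],[8,-0.4,0,0,0,0,-1],[6,-0.3,0,0,0,0,-1],[0,0,0,0,0,0,-1],[0,0,0,0,0,0,-1]]]'
python3 - <<'E'
from h import *
a=snap('scene','s3.png')['image'];b=snap('side','d3.png')['image'];print(sense()['eef_pos'])
f=lambda i,x,y,w,h,s:cv2.resize(i[y:y+h,x:x+w],None,fx=s,fy=s,interpolation=cv2.INTER_CUBIC)
cv2.imwrite('pics/m3.png',np.hstack([f(a,270,150,100,130,4),f(b,200,170,100,130,4)])[:,:,::-1])
E
```

```text
time_s: 8.25
eef_pos: [559.9, 83.1, 189.3]
ee_rot: [0.031, 0.706, 0.706, -0.031]
force: [0.7, 0.5, -2.8]
grip_width: 0.192
grip_force: 59.1
[559.85002321  83.1251147  189.35848752]
```

View pics/m3.png

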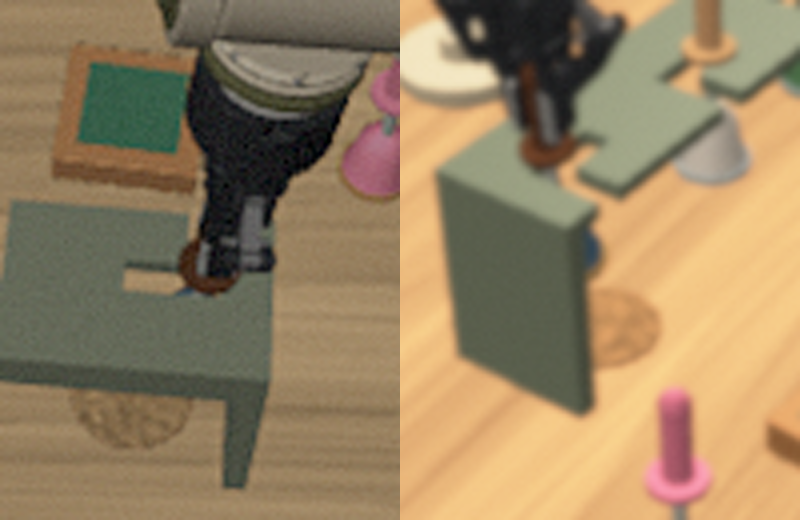

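The bell is in the slot at the corner: collar above the board at scene crop (208,270), dome below, no contact force. Now I'll go round to the bay and straighten it.

```bash
python3 -m handwheel '[[[-0.4,-7,0,0,0,0,-1],[-0.4,-7,0,0,0,0,-1],[-0.4,-7,0,0,0,0,-1],[-0.4,-7,0,0,0,0,-1],[-0.4,-7,0,0,0,0,-1],[0,0,0,0,0,0,-1],[0,0,0,0,0,0,-1]]]'; python3 -m handwheel '[[[0,-2,0,2.5,0,0,-1],[0,-2,0,2.5,0,0,-1],[0,0,0,0,0,0,-1],[0,0,0,0,0,0,-1]]]'; python3 -m handwheel '[[[0,0,-4,0,0,0,-1],[0,0,-4,0,0,0,-1],[0,0,-3,0,0,0,-1],[0,0,0,0,0,0,-1],[0,0,0,0,0,0,-1]]]'
```

```text
time_s: 9.22
eef_pos: [558.0, 48.2, 189.3]
ee_rot: [0.031, 0.706, 0.706, -0.031]
force: [-0.5, 0.1, -2.3]
grip_width: 0.191
grip_force: 59.1
time_s: 9.72
eef_pos: [558.0, 44.3, 189.3]
ee_rot: [0.0, 0.707, 0.707, -0.0]
force: [0.6, -0.2, -2.0]
grip_width: 0.195
grip_force: 59.1
time_s: 10.35
eef_pos: [558.1, 44.1, 178.4]
ee_rot: [0.0, 0.707, 0.707, 0.0]
force: [-0.0, -0.1, -1.8]
grip_width: 0.192
grip_force: 59.1
```

```bash
python3 -m handwheel '[[[0,0,-1.5,0,0,0,-1],[0,0,-1,0,0,0,-1],[0,0,0,0,0,0,-1]]]';python3 -m handwheel '[[[0,0,-1,0,0,0,-1],[0,0,0,0,0,0,-1]]]';python3 -m handwheel '[[[0,0,-1,0,0,0,-1],[0,0,0,0,0,0,-1]]]'
```

```text
time_s: 10.72
eef_pos: [558.0, 44.1, 175.7]
ee_rot: [-0.0, 0.707, 0.707, -0.0]
force: [0.1, 0.7, -3.2]
grip_width: 0.194
grip_force: 59.1
time_s: 10.98
eef_pos: [558.1, 44.0, 175.1]
ee_rot: [0.0, 0.707, 0.707, 0.0]
force: [-1.1, 0.3, 1.3]
grip_width: 0.198
grip_force: 59.7
time_s: 11.22
eef_pos: [558.1, 44.1, 175.1]
ee_rot: [0.0, 0.707, 0.707, 0.0]
force: [-5.1, 1.5, 9.6]
grip_width: 0.193
grip_force: 60.3
```

Contact is at 175.1, as predicted. I'll relieve the load, open gently in small steps, then rise.

```bash
python3 -m handwheel '[[[0,0,0.8,0,0,0,-1],[0,0,0,0,0,0,-1],[0,0,0,0,0,0,-1]]]' 20; python3 -m handwheel '[[[0,0,0,0,0,0,-0.58],[0,0,0,0,0,0,-0.54],[0,0,0,0,0,0,-0.5],[0,0,0,0,0,0,-0.4],[0,0,0,0,0,0,-0.3],[0,0,0,0,0,0,-0.2],[0,0,0,0,0,0,-0.1],[0,0,0,0,0,0,0]]]';python3 -m handwheel '[[[0,0,0,0,0,0,0],[0,0,10,0,0,0,0],[0,0,20,0,0,0,0],[0,0,30,0,0,0,0],[0,0,30,0,0,0,0],[0,0,20,0,0,0,0],[0,0,0,0,0,0,0]]]'; python3 -m handwheel '[[[-35,0,5,0,0,0,0],[-35,0,0,0,0,0,0],[-35,0,0,0,0,0,0],[-35,0,0,0,0,0,0],[-35,0,0,0,0,0,0],[0,0,0,0,0,0,0],[0,0,0,0,0,0,0],[0,0,0,0,0,0,0]]]'
python3 - <<'E'
from h import *
a=snap('scene','s4.png')['image'];b=snap('side','d4.png')['image']
f=lambda i,x,y,w,h,s:cv2.resize(i[y:y+h,x:x+w],None,fx=s,fy=s,interpolation=cv2.INTER_CUBIC)
cv2.imwrite('pics/m4.png',np.hstack([f(a,155,150,200,130,2.2),f(b,200,140,160,130,2.2)])[:,:,::-1])
E
```

```text
time_s: 11.6
eef_pos: [558.1, 44.1, 175.1]
ee_rot: [0.0, 0.707, 0.707, 0.0]
force: [-3.4, -0.4, 6.0]
grip_width: 0.195
grip_force: 60.0
time_s: 12.6
eef_pos: [558.0, 44.0, 174.6]
ee_rot: [0.0, 0.707, 0.707, 0.0]
force: [-0.3, -0.2, -0.6]
grip_width: 0.502
grip_force: 0.0
time_s: 13.48
eef_pos: [558.4, 44.1, 286.3]
ee_rot: [0.001, 0.707, 0.707, 0.001]
force: [0.2, -0.5, 0.4]
grip_width: 0.496
grip_force: 0.0
time_s: 14.48
eef_pos: [383.6, 44.0, 289.2]
ee_rot: [-0.0, 0.707, 0.707, -0.0]
force: [-0.9, 0.4, -0.6]
grip_width: 0.5
grip_force: 0.0
```

View pics/m4.png

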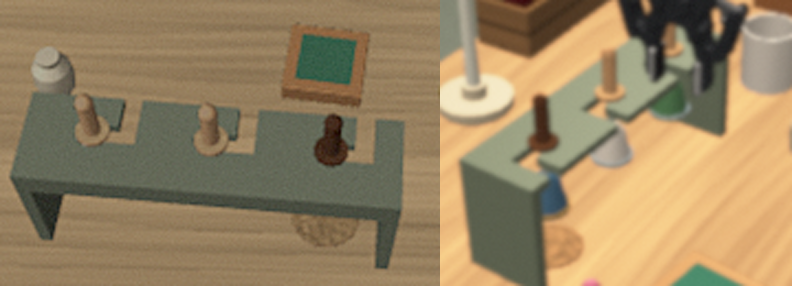

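The blue bell hangs upright in the left bay, collar at crop (331,152), in the same place in its slot as its neighbours. They are undisturbed. I'll let it settle and hand in.

```bash
python3 -m handwheel '[[[0,0,0,0,0,0,0],[0,0,0,0,0,0,0],[0,0,0,0,0,0,0],[0,0,0,0,0,0,0],[0,0,0,0,0,0,0],[0,0,0,0,0,0,0],[0,0,0,0,0,0,0],[0,0,0,0,0,0,0]]]'
python3 - <<'E'
from h import *
a=load('s4.png')['image'].astype(int);b=capture('scene')['image'].astype(int)
print(abs(a-b)[190:240,285:325].mean(),abs(a-b)[300:400,250:300].mean())
print(finish_job())
E
```

```text
time_s: 15.58
eef_pos: [383.0, 44.1, 289.6]
ee_rot: [0.0, 0.707, 0.707, 0.0]
force: [-0.9, 0.2, -0.8]
grip_width: 0.503
grip_force: 0.0
3.0606666666666666 2.3914666666666666
the job is handed in; nothing more can be done
None
```

The blue bell hangs upright by its collar in the left bay and the job is handed in at about 16 s; the last pictures show it straight with both hanging bells in place, and the gripper touched nothing but the blue bell.

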